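# Clamp the candy mould in its jig

## Robot

A 6-joint arm with a two-finger parallel gripper is mounted at the origin on the work surface. World frame = base frame: x ahead of the robot, y to its left, z up, the work surface at z = 0. Lengths are in mm, angles in degrees, forces in N, time in s.
With the tool pointing down it reaches from about 275 to 875 mm from the base axis. Payload 12.5 kg.
Tool frame: the origin (TCP) lies at the very end of the fingers, on their centre line; the grasp point (between the pads) lies 19 mm behind it (bot.pinch_z is the distance from the TCP to the grasp point, in mm); z points along the fingers, y is the line along which they close (so a half turn about z gives the same grasp; the last joint's range is limited). The gripper opens to 85 mm and grips with 20 to 120 N. Pads are 22 mm wide; open, the fingers measure 114 mm over their backs; the gripper's body (76 mm by 85 mm) begins 54 mm behind the grasp point. The pads swing forward as they close: fully open they stand 13 mm farther back than shut.
Start: joints at [71.643, 20.094, 94.641, -0, 65.266, -4.847], TCP at [128.46, 534.773, 231.29] pointing down, gripper open.
Joint ranges: [-157.81, 157.81], [-45, 120.19], [0.68, 151.7], [-89.99, 269.99], [4.06, 180], [-164.3, 164.3]. Speed limits (degrees/s): [127.2, 127.2, 159.86, 180, 180, 180].

## Interface

Orientations are given as a 3x3 rotation matrix whose columns are the frame's x, y, z axes.
In Python, from workcell import bot, imaging, models gives the robot as it stands.
- The arm moves only by the tool carry_out, never from a script. Its argument "plan" is a list of rows, each a list of 5 numbers: the closure, from -1 (fully open) to 1 (shut), then the shift along the world's x, y, z normalised to -1 to 1, where 1 is 0.15 m, then the turn about the world's z normalised to -1 to 1, where 1 is 1.5 rad. A call has 1 to 5 rows; each row is the pose to reach, as a shift and turn from the pose commanded when the call began; what a row does not reach only later rows make up. A row lasts 1/12 s, in which the tool goes at most 41.7 mm and 7.16 degrees, less where a joint would pass 70% of its speed; a pose out of reach is approached as far as the arm can. A call with a number of a shift or a turn outside -1 to 1 is refused whole. A call with a gripper value outside its range is refused whole. The fingers move at their own pace and stop on an object; "force" is the grip in N (left out, the last holds). Time passes only in rows, so rows that repeat a pose let the fingers close. It gives the time, the measured TCP pose, the force, the opening and the grip force at its end, in the units of the state.
- bot.read_state(): the state, without advancing time (a new reading comes with each control period).
- imaging.camera(name): name is "scene" or "top" or "wrist"; returns (picture, depth): 400x640x3 uint8, red, green, blue; 400x640 float32, mm along the optical axis (not along the pixel's ray), 0 where there is no reading.
- imaging.calibration(name): a dict with "fx", "fy", "cx", "cy" (pixels), "dist_coeffs" ([k1, k2, p1, p2, k3] as OpenCV has them; the pictures are not rectified), "rvec" (rotation vector, rad) and "tvec" (3), from world to camera coordinates, as OpenCV has them. Camera axes: x right, y down, z forward; pixel columns grow to the right and rows downward; lengths in mm; the calibration is good to about 2 mm. A picture is of the moment at which its call begins: read the wrist's pose just before it. calibration takes no time and is no camera call; for the wrist camera it gives the pose at the moment of the call.
- bot.job_done(): hands the job in; it is judged then, once.
Trained networks look in the newest picture that a camera, given by its name, has taken for a name from the list of things; names that differ only in an ending like _2 or _b are one class to them, and where a whole thing is asked for, a point or a joint stands for the part that bears it (a point fixed in the world has none). Each returns a list of dicts, best first, with "conf" (0 to 1); they miss things now and then, are a little off and sometimes report something else, mostly with a low value. They report only what shows in the picture. A call takes as long as a camera call. They do not tell look-alikes from the thing itself.
- models.find_in(label, camera): "rect" ([left, top, right, bottom] in pixels, round what is visible of it).
- models.tip_of(label, camera): "location" ([column, row] in pixels: a listed point, or the origin of a listed thing).
The state is a dict: "time_s": time; "qpos": joint angles; "qvel": joint speeds; "joint_efforts": joint torques, N m; "eef_pos": TCP position; "orientation": TCP orientation; "ft_force": force on the tool from outside, world axes, zero at the start; "torque": the same for the moment, N m; "opening": opening from 0.0 (shut) to 1.0 (fully open); "finger_force": force on a finger pad.
Only numpy, scipy, OpenCV 4.12 (cv2) and the standard library are available. Lean on these libraries where they do the work, as an engineer would, in place of code of your own. Each camera call takes 0.05 s, during which the arm holds its last target. There are 200 camera calls.

## Task

Using only the outside of the fingers, push the grooved mould board along its jig until it is fully home against the end stop, and then push the clamp's lever over so that it snaps shut onto the mould. Nothing is to be picked up: the mould stays flat on the jig, and everything else on the table stays where it is.

Things in the scene. Friction and masses are not known exactly. Their poses are not given: they have to be found in the camera images.
- jig: Wooden jig fixed on the table. Origin: on the table under the centre of the mould's home place; +x = the way the mould slides home (roughly the robot's left, +-0.4 rad), +z up. Base board 8 mm thick, x -170 to +150 mm, y +-80 mm. Guide rails at y 62 to 74 mm on both sides, top 22 mm above the table, x -165 to +85 mm; its -x end is open.
- jig_stop (a point): Centre of the end stop's face that the mould must touch: jig x=+85 mm, 18 mm above the table. The stop is a cross bar 20 mm thick (x 85 to 105 mm), as wide as the jig, top 28 mm above the table.
- mould: Loose dark wooden mould board, grooves along x between solid end bars, 170 (x) x 120 (y) x 24 mm, 0.4 to 0.8 kg. Lies in the jig between the rails, 2 mm play each side, top 32 mm above the table. Origin: centre of underside; axes as the jig's. Starts 30 to 75 mm short; home at jig x=0. Its rear face (-x, 85 mm from the origin) is free to push on; sliding takes up to about 10 N.
- clamp_pivot (a point): Pivot of the toggle clamp, behind the end stop: jig x=+125 mm, y=0, 46 mm above the table, between steel bracket plates whose top is 58 mm above the table. The lever turns about a line along jig y; its 50 mm arm with a rubber foot is raised when open and presses on the mould's end bar when shut.
- clamp (a joint): Angle of the clamp's lever, rad: 0 = open (the start), handle leaning 0.6 rad away from the mould (to jig +x); grows as the handle is pushed towards jig -x. Sprung over centre at about 0.6: below that it springs back to 0, beyond it snaps on by itself and presses on the mould at about 1.2 (1.35 with no mould under it). Takes about 3.5 N at the handle bar to start, less further on.
- clamp_grip (a point): Centre of the lever's black handle bar: round cross bar 18 mm thick, 56 mm long, parallel to jig y, on a 10 mm thick steel stem, 90 mm from the pivot. Open: jig x=+176 mm, 120 mm above the table; upright: x=+125, 136 mm high; shut: x=+74, 120 mm high.
- jar: Bystander: small amber glass jar with a steel cap, 52 mm across, 75 mm tall; beside the jig on its -y side, its centre about 145 mm from the jig's middle line. Origin at the centre of its underside.
- spatula: Bystander: spatula 200 mm long lying flat; beside the jig on its +y side, about 130 mm from the jig's middle line, roughly along it. Origin at the centre of its underside, handle to -x.
- plate: Bystander: green plastic plate, 170 mm across, 20 mm high; on the table away from the jig. Origin at the centre of its underside.
- bowl: Bystander: white bowl, 124 mm across, 55 mm high; on the table away from the jig. Origin at the centre of its underside.
- tamper: Bystander: turned wooden tamper, 52 mm across, 105 mm tall, standing; on the table away from the jig. Origin at the centre of its underside.
- tub: Bystander: white tub with a green lid, 108 x 83 x 58 mm; on the table away from the jig. Origin at the centre of its underside.
Things that resemble listed ones, but are neither listed nor needed, are in the scene too. Of the things that look like the mould, the smaller one is meant.

How it is judged (in metres and radians):
On the way, in this order (a step that is already met when the one before it is completed fails the run):
1. the mould is home against the stop while the lever is still open (x of mould in the frame of jig between -0.004 and 0.004 m and z of mould in the frame of jig between 0.005 and 0.011 m and angle between mould's own z axis and vertical below 0.03 rad and value of joint clamp below 0.4 rad), for 0.2 s.
2. the lever has snapped shut onto the mould (x of mould in the frame of jig between -0.004 and 0.004 m and z of mould in the frame of jig between 0.005 and 0.011 m and angle between mould's own z axis and vertical below 0.03 rad and value of joint clamp between 1.1 and 1.28 rad), for 0.2 s.
At the end, for the whole second after the job is handed in: The mould lies flat and still in the jig within 4 mm of home against the end stop, and the clamp's lever rests shut on it (joint between 1.1 and 1.28 rad) (all of step 2 and linear speed of mould below 0.02 m/s); the robot touches nothing.
It fails at once if the mould is lifted more than 10 mm or tipped more than 0.15 rad (z of mould in the frame of jig above 0.018 m or angle between mould's own z axis and vertical above 0.15 rad).
It fails at once if another thing on the table is lifted or shifted by more than 25 mm, or tipped by more than 0.4 rad (distance of any of jar, spatula, plate, bowl, tamper, tub from where it was at the start of the episode above 0.025 m or angle between any of jar, spatula, plate, bowl, tamper, tub's own z axis and vertical above 0.4 rad).
It also fails if it takes over 48 s, if anything falls off the work surface, if the arm or the gripper's body presses on something with over 40 N, if the wrist force passes 120 N, or if a joint passes its speed limit or range.

## Working session

There is one attempt and no reset: what is moved stays moved. The work goes in short steps, Python scripts to look and compute and a tool call to move; the robot and the scene stay as the last step left them, time stands still between calls to the robot, and variables do not carry over. Pictures are saved under pics/ and viewed, at most 10 in all, crops included, and the job is handed in when it is done.

Besides the shell and the picture viewer there is one more tool, called after ">>>" as a command line: name --pt "numbers of a row" for each row, then --argument value for the rest. carry_out: Moves the arm, as the interface text tells. Its arguments: {"type":"object","properties":{"plan":{"type":"array","items":{"type":"array","items":{"type":"number","minimum":-1,"maximum":1}}},"force":{"type":"number"}},"required":["plan"]}

```bash
ls; mkdir -p pics; cat > h.py <<'E'
import numpy as np, cv2
from workcell import bot, imaging, models
def cal(n):
    c=imaging.calibration(n); K=np.array([[c['fx'],0,c['cx']],[0,c['fy'],c['cy']],[0,0,1.]])
    return K,np.array(c['dist_coeffs'],float),cv2.Rodrigues(np.array(c['rvec'],float))[0],np.array(c['tvec'],float).ravel()
def ray(n,px,C=None):
    K,d,R,t=C or cal(n); p=cv2.undistortPoints(np.array(px,float).reshape(-1,1,2),K,d).reshape(-1,2)
    return (np.c_[p,np.ones(len(p))]@R), -R.T@t
def at_z(n,px,z):
    v,o=ray(n,px); return o+v*((z-o[2])/v[:,2])[:,None]
def at_depth(n,px,dep):
    v,o=ray(n,px); return o+v*np.array(dep).reshape(-1,1)
def cloud(n,dep):
    vv,uu=np.mgrid[0:400,0:640]; v,o=ray(n,np.c_[uu.ravel(),vv.ravel()]); 
    return (o+v*dep.reshape(-1,1)).reshape(400,640,3)
def proj(n,P):
    K,d,R,t=cal(n); return cv2.projectPoints(np.array(P,float).reshape(-1,3),cv2.Rodrigues(R)[0],t,K,d)[0].reshape(-1,2)
E
python3 - <<'E'
from h import *
s=bot.read_state(); print(s['time_s'],s['eef_pos'],s['orientation'])
ims=[]
for n in('scene','top'):
    im,d=imaging.camera(n); np.save(n+'.npy',d); cv2.imwrite(f'pics/{n}0.png',im[:,:,::-1])
    for l in('mould','jig','clamp','jar','spatula','plate','bowl','tamper','tub'):
        print(n,l,[(np.round(r['rect']).tolist(),round(r['conf'],2)) for r in models.find_in(l,n)[:3]])
    for l in('mould','jig','jig_stop','clamp_pivot','clamp_grip'):
        print(n,l,[(np.round(r['location'],1).tolist(),round(r['conf'],2)) for r in models.tip_of(l,n)[:3]])
E
```

```text
pics
0.0 [128.34532878 534.47613464 230.76922807] [[-9.72326930e-01  2.33624053e-01 -3.79216991e-04]
 [ 2.33624333e-01  9.72326323e-01 -1.09191959e-03]
 [ 1.13623983e-04 -1.15029714e-03 -9.99999332e-01]]
scene mould [([260.0, 196.0, 326.0, 242.0], 0.93), ([229.0, 116.0, 301.0, 176.0], 0.71), ([159.0, 222.0, 184.0, 250.0], 0.67)]
scene jig [([257.0, 195.0, 384.0, 259.0], 0.7)]
scene clamp [([350.0, 204.0, 382.0, 226.0], 0.59)]
scene jar [([299.0, 252.0, 317.0, 279.0], 0.7), ([345.0, 208.0, 380.0, 229.0], 0.27)]
scene spatula [([305.0, 182.0, 363.0, 206.0], 0.79)]
scene plate [([438.0, 191.0, 492.0, 240.0], 0.87)]
scene bowl [([171.0, 170.0, 206.0, 202.0], 0.74)]
scene tamper [([160.0, 223.0, 183.0, 254.0], 0.65)]
scene tub [([456.0, 268.0, 494.0, 311.0], 0.69), ([264.0, 200.0, 327.0, 240.0], 0.51)]
scene mould [([293.8, 223.0], 0.72), ([266.5, 145.1], 0.67)]
scene jig [([315.3, 222.8], 0.77)]
scene jig_stop [([346.0, 228.6], 0.58)]
scene clamp_pivot [([360.2, 227.4], 0.72), ([471.1, 295.0], 0.55)]
scene clamp_grip [([378.4, 214.6], 0.52)]
top mould [([360.0, 230.0, 432.0, 316.0], 0.88
[... 186 characters left out ...]
316.0, 117.0, 331.0, 134.0], 0.56)]
top spatula [([278.0, 205.0, 342.0, 228.0], 0.71)]
top plate [([154.0, 174.0, 208.0, 227.0], 0.73)]
top bowl [([443.0, 178.0, 483.0, 220.0], 0.72), ([316.0, 155.0, 374.0, 198.0], 0.35), ([260.0, 160.0, 290.0, 177.0], 0.32)]
top tamper [([445.0, 133.0, 466.0, 152.0], 0.75), ([259.0, 148.0, 379.0, 205.0], 0.36)]
top tub [([160.0, 107.0, 195.0, 146.0], 0.77)]
top mould [([393.0, 272.1], 0.94), ([340.0, 173.7], 0.86), ([279.9, 171.7], 0.49)]
top jig [([323.6, 179.8], 0.57), ([182.6, 200.9], 0.2)]
top jig_stop [([295.1, 174.9], 0.89), ([343.7, 172.8], 0.61), ([309.5, 214.4], 0.57)]
top clamp_pivot [([277.2, 170.1], 0.93)]
top clamp_grip [([262.1, 170.2], 0.59)]
```

```bash
ls -la pics
```

```text
total 756
drwxr-xr-x 2 agent agent   4096 Dec  3 16:32 .
drwxr-xr-x 3 agent agent   4096 Dec  3 16:32 ..
-rw-r--r-- 1 agent agent 334319 Dec  3 16:32 scene0.png
-rw-r--r-- 1 agent agent 427629 Dec  3 16:32 top0.png
```

View pics/top0.png

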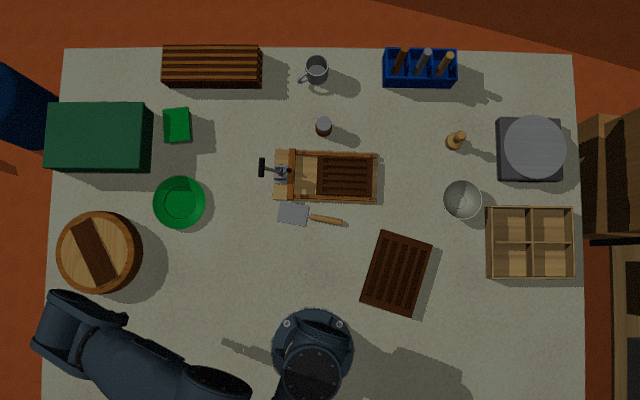

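View pics/scene0.png

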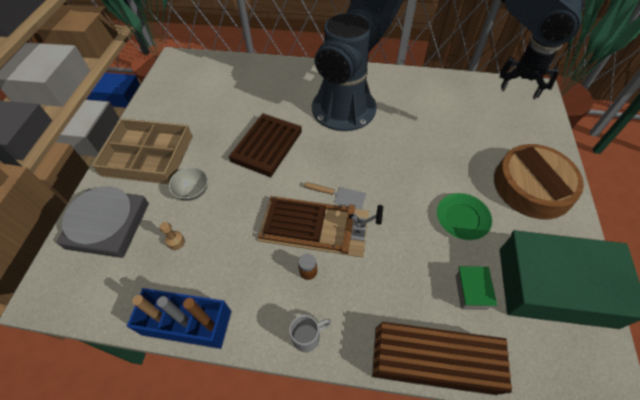

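```bash
python3 - <<'E'
from h import *
# measure from top: points
for nm,px,z in [('mould',(345,176.5),32),('bigmould',(393,272),30),('stop',(295.1,174.9),18),('pivot',(277.2,170.1),46),('grip',(262.1,170.2),120),('jar',(323.5,125.5),75),('spat',(310,216),5),('jig',(323.6,179.8),0),('plate',(181,200),20),('bowl',(463,199),55),('tamper',(456,142),105)]:
    print(nm,at_z('top',[px],z)[0].round(0))
for nm,px,z in [('mould',(293.8,223),8),('stop',(346,228.6),18),('pivot',(360.2,227.4),46),('grip',(378.4,214.6),120)]:
    print('scene',nm,at_z('scene',[px],z)[0].round(0))
# depth-based fit of mould top / rails in top view
im=cv2.imread('pics/top0.png'); d=np.load('top.npy'); P=cloud('top',d)
g=P[150:208,255:382].reshape(-1,3)
print(np.histogram(g[:,2],bins=np.arange(-10,140,6)))
m=g[(g[:,2]>28.5)&(g[:,2]<37)]
print(len(m),cv2.minAreaRect(m[:,:2].astype(np.float32)))
m=g[(g[:,2]>4)&(g[:,2]<140)];print(len(m),cv2.minAreaRect(m[:,:2].astype(np.float32)))
m=g[(g[:,2]>80)];print(len(m),m.mean(0) if len(m) else 0)
c=cv2.resize(im[135:235,245:395],None,fx=5,fy=5,interpolation=cv2.INTER_CUBIC); cv2.imwrite('pics/crop.png',c)
E
```

```text
mould [522. -90.  32.]
bigmould [ 234. -236.   30.]
stop [527.  63.  18.]
pivot [536. 117.  46.]
grip [523. 154. 120.]
jar [669. -22.  75.]
spat [401.  16.   5.]
jig [515. -25.   0.]
plate [444. 415.  20.]
bowl [ 455. -445.   55.]
tamper [ 618. -414.  105.]
scene mould [532. -93.   8.]
scene stop [535.  67.  18.]
scene pivot [541. 108.  46.]
scene grip [536. 152. 120.]
(array([ 245, 1190, 1361,  985,  756,  976,  902,  548,   53,   16,   32,
         43,   10,   10,   15,    9,    9,   29,   15,    7,    4,    6,
         52,   56]), array([-10,  -4,   2,   8,  14,  20,  26,  32,  38,  44,  50,  56,  62,
        68,  74,  80,  86,  92,  98, 104, 110, 116, 122, 128, 134]))
1053 ((525.270263671875, -24.208694458007812), (296.3378601074219, 152.35845947265625), 89.369384765625)
5417 ((518.7769775390625, -7.2460784912109375), (179.99530029296875, 394.47100830078125), 0.7497376203536987)
220 [498.22693527 117.82623872 312.70757539]
```

View pics/crop.png

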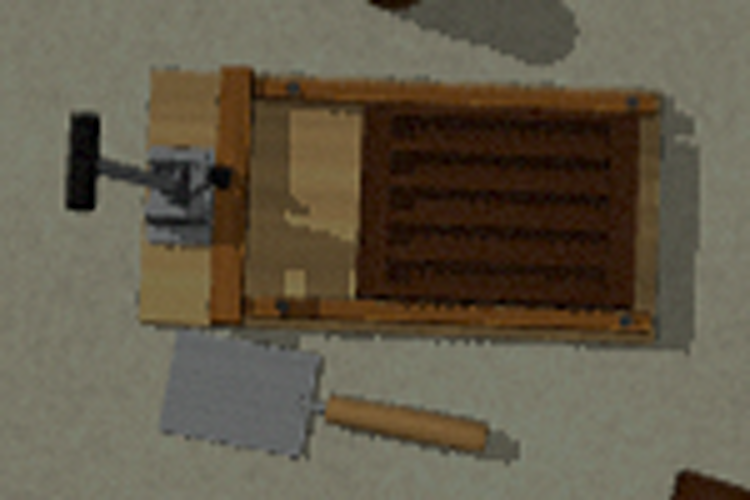

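The right mould is the one inside the jig at top px (345,176), the small one. Look-alikes are the larger dark board at (393,272), the striped block at (212,66) and the round lid with a slat at (100,252). The crop confirms the choice. The lever is at (262,171), open and leaning to the left.

```bash
python3 - <<'E'
from h import *
def f(p,z): return at_z('top',[(245+x/5-.4,135+y/5-.4) for x,y in p],z)[:,:2]
pts={'mould':((85,60),(-85,60),(-85,-60),(85,-60))}
m=f([(363,107),(638,115),(633,308),(358,298)],32)
s=f([(222,68),(252,68),(243,322),(212,325)],28)
r=f([(658,92),(653,335)],22)
b=f([(152,68),(142,325)],8)
print('mould',m.round(0).tolist(),m.mean(0).round(1)); 
# fit jig pose: model pts (jig x, y): image up=+x world; jig +x=world +y so jig +y = world -x -> image down
src=np.array([(105,-80),(85,-80),(85,80),(105,80),(-165,-74),(-165,74),(150,-80),(150,80)],float)
dst=np.vstack([s[[0]],s[[1]],s[[2]],s[[3]],r,b])
A=src-src.mean(0);B=dst-dst.mean(0)
U,S,V=np.linalg.svd(A.T@B);R=(U@V).T
print(np.linalg.det(R)); t=dst.mean(0)-R@src.mean(0)
print('jig',t.round(1),'yaw',np.degrees(np.arctan2(R[1,0],R[0,0])).round(2)); print('res',(src@R.T+t-dst).round(1).tolist())
print('mould in jig',((m-t)@R).round(1).tolist())
for q in [(125,0),(176,0),(-165,0)]: print(q,(R@q+t).round(1))
E
```

```text
mould [[584.0, -4.0], [582.0, -173.0], [462.0, -170.0], [466.0, -3.0]] [523.5 -87.4]
1.0
jig [527.  -19.8] yaw 88.64
res [[1.1, -0.1], [0.4, -1.6], [-1.9, -0.3], [0.7, 0.8], [-1.1, -0.1], [2.2, 0.2], [-1.6, -0.2], [0.3, 1.3]]
mould in jig [[17.2, -56.8], [-151.8, -58.2], [-151.6, 61.2], [15.8, 61.3]]
(125, 0) [530.  105.1]
(176, 0) [531.2 156.1]
(-165, 0) [ 523.1 -184.8]
```

>>> carry_out --pt "1 0.526 -1 0 0.141" --pt "1 0.526 -1 0 0.141" --pt "1 0.526 -1 0 0.141" --pt "1 0.526 -1 0 0.141" --pt "1 0.526 -1 0 0.141" --force 60

```text
time_s: 1.92
eef_pos: [208.9, 380.5, 231.2]
orientation: [[-1.0, 0.027, 0.0], [0.027, 1.0, -0.002], [-0.0, -0.002, -1.0]]
ft_force: [-0.3, -0.7, -0.6]
opening: 0.294
finger_force: 0.0
```

>>> carry_out --pt "1 0.526 -1 0 0" --pt "1 0.526 -1 0 0" --pt "1 0.526 -1 0 0" --pt "1 0.526 -1 0 0" --pt "1 0.526 -1 0 0"

```text
time_s: 2.33
eef_pos: [288.4, 230.5, 231.5]
orientation: [[-1.0, 0.029, 0.001], [0.029, 1.0, -0.001], [-0.001, -0.001, -1.0]]
ft_force: [0.6, 0.4, 0.3]
opening: 0.002
finger_force: 0.0
```

>>> carry_out --pt "1 0.526 -1 0 0" --pt "1 0.526 -1 0 0" --pt "1 0.526 -1 0 0" --pt "1 0.526 -1 0 0" --pt "1 0.526 -1 0 0"

```text
time_s: 2.75
eef_pos: [367.7, 80.3, 231.7]
orientation: [[-1.0, 0.03, 0.002], [0.03, 1.0, -0.001], [-0.002, -0.001, -1.0]]
ft_force: [-0.6, 1.2, 0.3]
opening: 0.001
finger_force: 0.0
```

>>> carry_out --pt "1 0.515 -1 0 0" --pt "1 0.515 -1 0 0" --pt "1 0.515 -1 0 0" --pt "1 0.515 -1 0 0" --pt "1 0.515 -1 0 0"

```text
time_s: 3.17
eef_pos: [445.1, -69.5, 231.4]
orientation: [[-1.0, 0.028, 0.002], [0.028, 1.0, -0.001], [-0.002, -0.001, -1.0]]
ft_force: [-0.5, 1.3, 0.0]
opening: 0.0
finger_force: 0.0
```

>>> carry_out --pt "1 0.515 -1 0 0" --pt "1 0.515 -1 0 0" --pt "1 0.515 -1 0 0" --pt "1 0.515 -1 0 0" --pt "1 0.515 -1 0 0"

```text
time_s: 3.58
eef_pos: [522.0, -219.6, 230.8]
orientation: [[-1.0, 0.027, 0.001], [0.027, 1.0, -0.001], [-0.001, -0.001, -1.0]]
ft_force: [-0.5, 0.0, -0.1]
opening: -0.002
finger_force: 0.0
```

```bash
python3 - <<'E'
from h import *
s=bot.read_state(); print(s['time_s'],s['eef_pos'])
im,d=imaging.camera('wrist'); C=cal('wrist'); cv2.imwrite('pics/w1.png',im[:,:,::-1])
v,o=ray('wrist',[(320,200)]); print(v,o)
for j in [(-85-67,0,32),(-152,60,32),(-152,-60,32),(-170,-80,8),(-170,80,8)]:
    a=np.radians(88.64); p=[527+j[0]*np.cos(a)-j[1]*np.sin(a),-19.8+j[0]*np.sin(a)+j[1]*np.cos(a),j[2]]
    print(j,np.round(p),proj('wrist',p).round(0))
E
```

```text
3.5833 [ 522.00641176 -219.56075258  230.82798694]
[[ 0.29122352 -0.01504032 -0.95656963]] [ 445.61632491 -215.02125392  371.40600812]
(-152, 0, 32) [ 523. -172.   32.] [[362. 177.]]
(-152, 60, 32) [ 463. -170.   32.] [[364. 123.]]
(-152, -60, 32) [ 583. -173.   32.] [[361. 227.]]
(-170, -80, 8) [ 603. -192.    8.] [[344. 234.]]
(-170, 80, 8) [ 443. -188.    8.] [[346. 104.]]
```

View pics/w1.png

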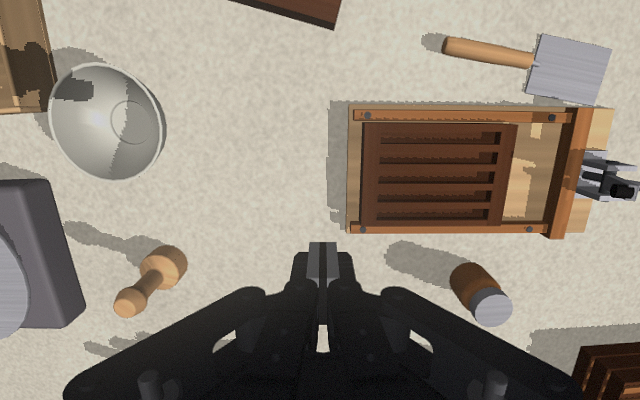

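The wrist view shows the mould's rear edge at column 362, rows 123–227, which matches the projection of my estimate. The space behind it is free, so I descend.

>>> carry_out --pt "1 0 0 -1 0" --pt "1 0 0 -1 0" --pt "1 0 0 -1 0" --pt "1 0 0 -1 0" --pt "1 0 0 -1 0"

```text
time_s: 4.05
eef_pos: [516.9, -212.3, 76.6]
orientation: [[-1.0, 0.023, -0.008], [0.023, 1.0, 0.004], [0.008, 0.004, -1.0]]
ft_force: [-1.0, 0.3, -0.1]
opening: 0.002
finger_force: 0.0
```

>>> carry_out --pt "1 0 0 -0.2 0" --pt "1 0 0 -0.4 0" --pt "1 0 0 -0.41 0" --pt "1 0 0.07 -0.41 0" --pt "1 0 0.14 -0.41 0"

```text
time_s: 4.47
eef_pos: [520.7, -193.6, 22.0]
orientation: [[-1.0, 0.025, 0.002], [0.025, 1.0, -0.001], [-0.002, -0.001, -1.0]]
ft_force: [0.5, 0.5, -0.2]
opening: 0.0
finger_force: 0.0
```

>>> carry_out --pt "1 0 0.03 0 0" --pt "1 0 0.06 0 0" --pt "1 0 0.09 0 0" --pt "1 0 0.12 0 0" --pt "1 0 0.15 0 0"

```text
time_s: 4.88
eef_pos: [521.1, -172.5, 21.7]
orientation: [[-1.0, 0.024, 0.004], [0.024, 1.0, -0.003], [-0.004, -0.002, -1.0]]
ft_force: [-0.2, -7.5, 5.7]
opening: -0.001
finger_force: 4.5
```

>>> carry_out --pt "1 0.001 0.03 0 0" --pt "1 0.002 0.06 0 0" --pt "1 0.003 0.09 0 0" --pt "1 0.004 0.12 0 0" --pt "1 0.004 0.15 0 0"

```text
time_s: 5.3
eef_pos: [521.8, -150.0, 21.7]
orientation: [[-1.0, 0.024, 0.004], [0.024, 1.0, -0.002], [-0.004, -0.002, -1.0]]
ft_force: [-0.9, -6.8, 7.2]
opening: 0.0
finger_force: 4.7
```

>>> carry_out --pt "1 0.001 0.03 0 0" --pt "1 0.002 0.06 0 0" --pt "1 0.003 0.08 0 0" --pt "1 0.003 0.1 0 0" --pt "1 0.003 0.1 0 0"

```text
time_s: 5.72
eef_pos: [522.2, -134.6, 21.7]
orientation: [[-1.0, 0.024, 0.004], [0.024, 1.0, -0.002], [-0.004, -0.002, -1.0]]
ft_force: [-0.2, -5.2, 7.0]
opening: -0.001
finger_force: 3.2
```

>>> carry_out --pt "1 0 0.01 0 0" --pt "1 0 0.02 0 0" --pt "1 0.001 0.03 0 0" --pt "1 0.001 0.04 0 0" --pt "1 0.001 0.04 0 0"

```text
time_s: 6.13
eef_pos: [522.3, -129.0, 21.6]
orientation: [[-1.0, 0.024, 0.004], [0.024, 1.0, -0.002], [-0.004, -0.002, -1.0]]
ft_force: [-0.7, -5.8, 6.8]
opening: 0.002
finger_force: 4.1
```

>>> carry_out --pt "1 0 0.01 0 0" --pt "1 0 0.02 0 0" --pt "1 0.001 0.03 0 0" --pt "1 0.001 0.04 0 0" --pt "1 0.001 0.04 0 0"

```text
time_s: 6.55
eef_pos: [522.5, -122.9, 21.7]
orientation: [[-1.0, 0.024, 0.004], [0.024, 1.0, -0.002], [-0.004, -0.002, -1.0]]
ft_force: [0.2, -5.7, 7.2]
opening: 0.006
finger_force: 4.1
```

>>> carry_out --pt "1 0 0.007 0 0" --pt "1 0 0.013 0 0" --pt "1 0 0.02 0 0" --pt "1 0 0.02 0 0"

```text
time_s: 6.88
eef_pos: [522.5, -120.0, 21.6]
orientation: [[-1.0, 0.024, 0.004], [0.024, 1.0, -0.002], [-0.004, -0.002, -1.0]]
ft_force: [-0.1, -7.3, 7.3]
opening: -0.005
finger_force: 4.4
```

>>> carry_out --pt "1 0 0.007 0 0" --pt "1 0 0.013 0 0" --pt "1 0 0.02 0 0" --pt "1 0 0.02 0 0"

```text
time_s: 7.22
eef_pos: [523.0, -118.1, 21.8]
orientation: [[-1.0, 0.024, 0.005], [0.024, 1.0, -0.004], [-0.005, -0.004, -1.0]]
ft_force: [0.6, -14.9, 4.5]
opening: -0.0
finger_force: 7.8
```

>>> carry_out --pt "1 0 0.007 0 0" --pt "1 0 0.013 0 0" --pt "1 0 0.013 0 0"

```text
time_s: 7.47
eef_pos: [524.3, -117.4, 22.0]
orientation: [[-1.0, 0.024, 0.008], [0.024, 1.0, -0.006], [-0.009, -0.005, -1.0]]
ft_force: [5.6, -23.7, -0.6]
opening: 0.001
finger_force: 10.9
```

Force rises to 24 N with the motion stalled about where home should be (TCP −119 expected). Next I back off, lift and check.

>>> carry_out --pt "1 0 -0.08 0 0" --pt "1 0 -0.2 0 0" --pt "1 0 -0.3 0.2 0" --pt "1 0 -0.3 0.5 0" --pt "1 0 -0.3 0.9 0"

```text
time_s: 7.88
eef_pos: [520.3, -159.5, 134.7]
orientation: [[-1.0, 0.026, -0.001], [0.026, 1.0, 0.001], [0.001, 0.001, -1.0]]
ft_force: [0.9, -0.3, 0.2]
opening: -0.001
finger_force: 0.0
```

>>> carry_out --pt "1 0 0 0.25 0" --pt "1 -0.3 0 0.5 0" --pt "1 -0.6 0 0.5 0" --pt "1 -0.6 0 0.5 0" --pt "1 -0.6 0 0.5 0"

```text
time_s: 8.3
eef_pos: [428.5, -158.8, 209.9]
orientation: [[-1.0, 0.025, 0.001], [0.025, 1.0, -0.001], [-0.001, -0.001, -1.0]]
ft_force: [0.3, -0.6, -0.2]
opening: 0.003
finger_force: 0.0
```

```bash
python3 - <<'E'
from h import *
s=bot.read_state(); print(s['time_s'],s['eef_pos'])
im,d=imaging.camera('top'); im=im[:,:,::-1]; cv2.imwrite('pics/t2f.png',im)
c=cv2.resize(im[135:235,245:395],None,fx=5,fy=5,interpolation=cv2.INTER_CUBIC); cv2.imwrite('pics/t2.png',c)
E
```

```text
8.3 [ 428.49467652 -158.84120779  209.89070773]
```

View pics/t2.png

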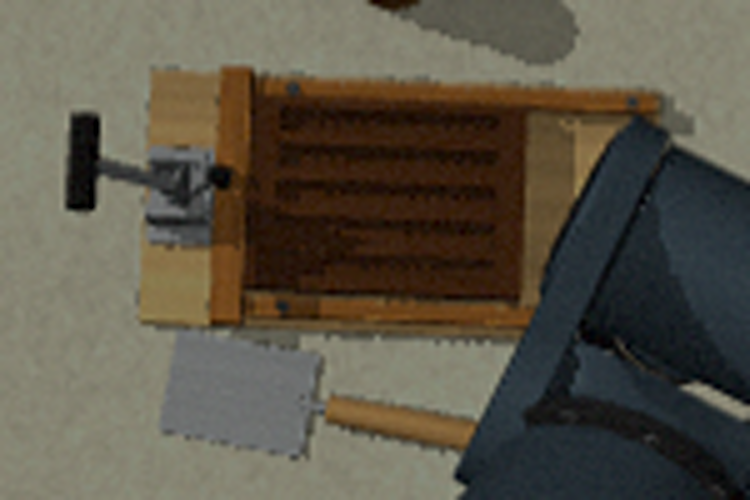

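Mould edge now coincides with the stop bar (crop column about 247) and the lever is still open at crop (83,162), which is world (531,156). I go round over the top to the far side of the handle.

>>> carry_out --pt "1 0.28 1 0.15 0" --pt "1 0.28 1 0.15 0" --pt "1 0.28 1 0.15 0" --pt "1 0.28 1 0.15 0" --pt "1 0.28 1 0.15 0"

```text
time_s: 8.77
eef_pos: [475.0, -4.7, 231.7]
orientation: [[-1.0, 0.02, 0.002], [0.02, 1.0, 0.001], [-0.002, 0.001, -1.0]]
ft_force: [0.1, -0.4, 1.4]
opening: -0.001
finger_force: 0.0
```

>>> carry_out --pt "1 0.28 1 0 0" --pt "1 0.28 1 0 0" --pt "1 0.28 1 0 0" --pt "1 0.28 1 0 0" --pt "1 0.28 1 0 0"

```text
time_s: 9.18
eef_pos: [516.3, 145.3, 230.4]
orientation: [[-1.0, 0.021, 0.001], [0.021, 1.0, 0.001], [-0.001, 0.001, -1.0]]
ft_force: [-0.3, 0.4, -0.7]
opening: 0.002
finger_force: 0.0
```

>>> carry_out --pt "1 0.13 0.2 0 0" --pt "1 0.13 0.5 0 0" --pt "1 0.13 0.5 0 0" --pt "1 0.13 0.5 0 0" --pt "1 0.13 0.5 0 0"

```text
time_s: 9.6
eef_pos: [534.5, 215.3, 230.3]
orientation: [[-1.0, 0.024, -0.001], [0.024, 1.0, -0.001], [0.001, -0.001, -1.0]]
ft_force: [-0.2, -0.2, 0.5]
opening: -0.002
finger_force: 0.0
```

```bash
python3 - <<'E'
from h import *
s=bot.read_state(); print(s['time_s'],s['eef_pos'])
for n in('wrist','scene'):
    im,d=imaging.camera(n); im=im[:,:,::-1]
    print(n,[(np.round(r['location']).tolist(),round(r['conf'],2)) for r in models.tip_of('clamp_grip',n)[:3]],proj(n,[(531.2,156,120),(503,156,120),(559,156,120)]).round(0).tolist())
    cv2.imwrite(f'pics/{n}3.png',im)
E
```

```text
9.6 [534.5229558  215.33812851 230.28389741]
wrist [([257.0, 198.0], 0.96)] [[253.0, 196.0], [250.0, 164.0], [256.0, 227.0]]
scene [([378.0, 214.0], 0.62), ([331.0, 191.0], 0.19)] [[380.0, 213.0], [380.0, 205.0], [379.0, 222.0]]
```

View pics/wrist3.png

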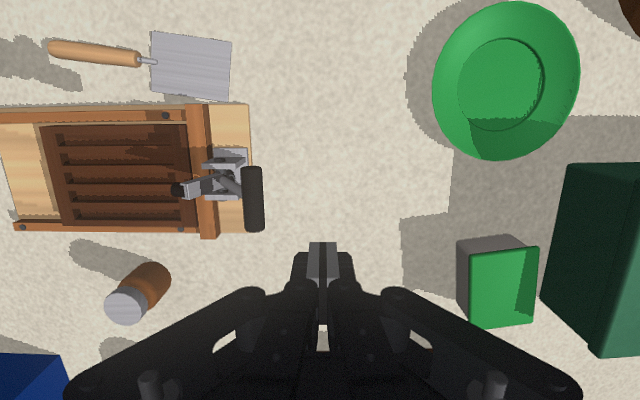

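The handle bar is at (253,198), as predicted, and the space beside it is clear. I descend, then push towards −y, rising along the arc.

>>> carry_out --pt "1 0 0 -0.25 0" --pt "1 0 0 -0.5 0" --pt "1 0 0 -0.75 0" --pt "1 0 0 -0.81 0" --pt "1 0 0 -0.81 0"

```text
time_s: 10.22
eef_pos: [533.4, 214.7, 107.2]
orientation: [[-1.0, 0.025, -0.004], [0.025, 1.0, -0.001], [0.004, -0.002, -1.0]]
ft_force: [0.3, 0.3, -0.8]
opening: 0.004
finger_force: 0.0
```

>>> carry_out --pt "1 0 -0.06 0 0" --pt "1 0 -0.12 0 0" --pt "1 0 -0.18 0 0" --pt "1 0 -0.22 0 0" --pt "1 0 -0.25 0.01 0"

```text
time_s: 10.63
eef_pos: [534.8, 177.1, 111.5]
orientation: [[-1.0, 0.025, 0.001], [0.025, 1.0, 0.0], [-0.001, 0.0, -1.0]]
ft_force: [-0.1, 0.2, 0.4]
opening: 0.0
finger_force: 0.1
```

>>> carry_out --pt "1 0 -0.04 0.02 0" --pt "1 0 -0.08 0.04 0" --pt "1 0 -0.12 0.06 0" --pt "1 0 -0.16 0.07 0" --pt "1 0 -0.2 0.08 0"

```text
time_s: 11.05
eef_pos: [535.6, 149.0, 124.9]
orientation: [[-1.0, 0.024, 0.004], [0.024, 1.0, 0.002], [-0.004, 0.002, -1.0]]
ft_force: [0.1, 3.9, 8.3]
opening: -0.001
finger_force: 3.4
```

>>> carry_out --pt "1 0 -0.03 0.01 0" --pt "1 0 -0.06 0.02 0" --pt "1 0 -0.09 0.02 0" --pt "1 0 -0.12 0.02 0" --pt "1 0 -0.14 0.02 0"

```text
time_s: 11.47
eef_pos: [534.3, 126.5, 125.5]
orientation: [[-1.0, 0.024, -0.001], [0.024, 1.0, -0.0], [0.001, -0.0, -1.0]]
ft_force: [0.2, 0.7, 0.4]
opening: -0.001
finger_force: 0.1
```

>>> carry_out --pt "1 0 -0.04 0 0" --pt "1 0 -0.08 0 0" --pt "1 0 -0.12 0 0" --pt "1 0 -0.14 0 0" --pt "1 0 -0.14 0 0"

```text
time_s: 11.88
eef_pos: [534.5, 105.5, 125.5]
orientation: [[-1.0, 0.025, -0.0], [0.025, 1.0, -0.0], [0.0, -0.0, -1.0]]
ft_force: [-0.3, 0.3, 0.1]
opening: -0.002
finger_force: 0.0
```

```bash
python3 - <<'E'
from h import *
s=bot.read_state(); print(s['time_s'],s['eef_pos'],s['ft_force'])
im,d=imaging.camera('scene'); im=im[:,:,::-1]
print([(np.round(r['location']).tolist(),round(r['conf'],2)) for r in models.tip_of('clamp_grip','scene')[:3]],proj('scene',[(530,105,136),(528.5,54,120)]).round(0).tolist())
cv2.imwrite('pics/s4.png',cv2.resize(im[170:270,250:400],None,fx=5,fy=5,interpolation=cv2.INTER_CUBIC))
E
```

```text
11.8833 [534.47130591 105.47025374 125.50818081] [-0.2862109   0.26707728  0.08272543]
[([345.0, 209.0], 0.55)] [[362.0, 208.0], [343.0, 208.0]]
```

View pics/s4.png

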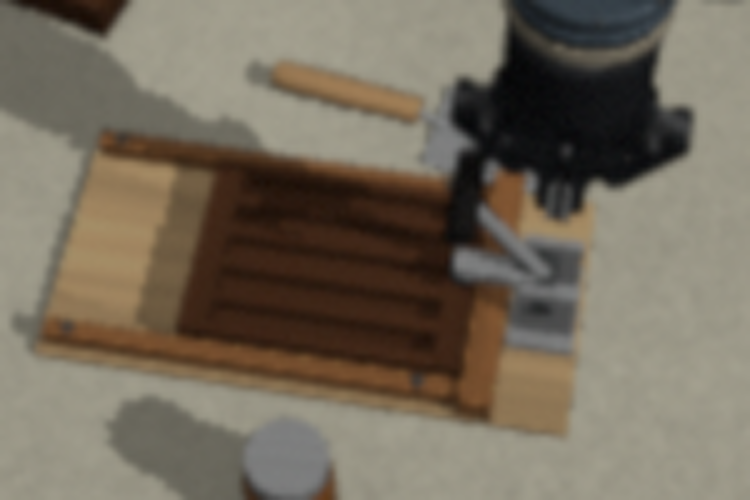

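The lever has snapped over: the bar is at (345,209), and the shut position predicts (343,208). The foot is on the end bar. I retreat to +y and up, then check.

>>> carry_out --pt "1 0 0.2 0 0" --pt "1 0 0.4 0.1 0" --pt "1 0 0.6 0.3 0" --pt "1 0 0.8 0.5 0" --pt "1 0 0.8 0.7 0"

```text
time_s: 12.4
eef_pos: [533.7, 230.4, 231.7]
orientation: [[-1.0, 0.021, -0.0], [0.021, 1.0, 0.001], [0.001, 0.001, -1.0]]
ft_force: [1.2, 0.7, -0.9]
opening: 0.001
finger_force: 0.0
```

>>> carry_out --pt "1 -0.3 0.2 0.1 0" --pt "1 -0.3 0.4 0.1 0" --pt "1 -0.3 0.4 0.1 0" --pt "1 -0.3 0.4 0.1 0" --pt "1 -0.3 0.4 0.1 0"

```text
time_s: 12.82
eef_pos: [489.4, 286.2, 245.3]
orientation: [[-1.0, 0.023, -0.0], [0.023, 1.0, -0.0], [0.0, -0.0, -1.0]]
ft_force: [0.6, 0.2, -0.4]
opening: 0.001
finger_force: 0.0
```

```bash
python3 - <<'E'
from h import *
s=bot.read_state(); print(s['time_s'],s['eef_pos'],s['ft_force'])
im,d=imaging.camera('top'); im=im[:,:,::-1]; print(models.tip_of('clamp_grip','top')[:2],proj('top',[(528.5,54,120)]))
c=cv2.resize(im[100:235,245:395],None,fx=4,fy=4,interpolation=cv2.INTER_CUBIC); cv2.imwrite('pics/t5.png',c)
E
```

```text
12.8167 [489.42162615 286.1749739  245.32457003] [ 0.60889428  0.20712381 -0.44581258]
[{'location': [296.1, 170.7], 'conf': 0.55}] [[296.85217854 168.91240192]]
```

View pics/t5.png

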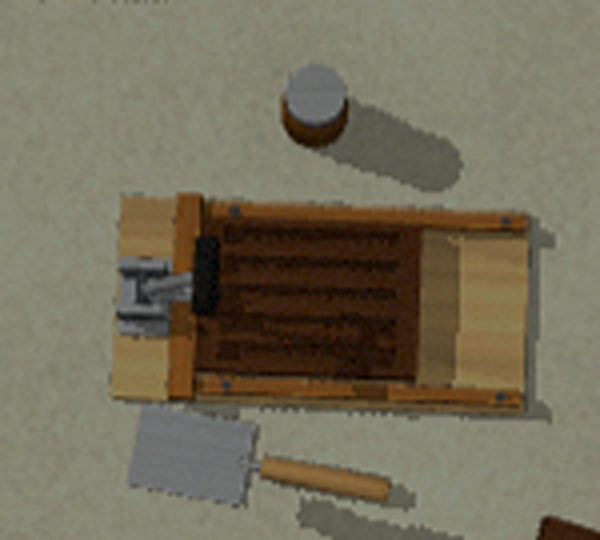

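The mould sits against the stop, the lever is shut with its bar at top px (296,171) as predicted, and the jar and spatula have not moved. I hand in.

```bash
python3 -c "
from workcell import bot
print(bot.job_done())"
```

```text
the job is handed in; nothing more can be done
None
```

The mould is home against the end stop, the clamp lever has snapped shut on it, nothing else was moved as far as the pictures show, and the job is handed in (no verdict was returned).

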